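# Fit a key switch with switch tongs

### The job

One switch of the small four-key macro pad is missing, and its key plate has shifted a little on its gaskets. Take the sprung tongs from their wooden stand, grip the spare switch with the red stem in them, set it in the empty cutout and press it down with no more than about 18 N, until it clicks fully home and sits flush on the plate like its neighbour. Then stand the tongs back in their stand. Handle the switch with the tongs only, and leave everything else as it is.

Things in the scene. Friction and masses are not known exactly. Their poses are not given: they have to be found in the camera images.
- tongs: Sprung steel tongs standing upright, 88 mm long, 65 g: bow on top, two arms down. Origin: midway between the lower ends of the tips; z up to the bow; they close along their own x. Flat jaws, 14 mm wide along y, 2.5 mm thick, 24 mm apart inside when free. The arms turn about pins 82 mm above the tips.
- tongs_grip (a point): Point on the tongs' axis 52 mm above the tips, midway between the two black ribbed finger pads: a good place for the TCP, gripping along the tongs' x. The pads are 22 mm wide (y), run from 36 to 72 mm above the tips and measure about 36 mm over their outsides when free.
- tong_far (a joint): How far one arm is squeezed, rad (the other moves alike): 0 free, about 0.05 with the jaws on a 16 mm part (pads then 33 mm over their outsides). Squeezed at the grip point the spring starts to give at 5 N and needs about 12 N at 0.05; what is squeezed beyond that reaches the jaws at 0.38 of its value: 25 to 45 N holds a switch well.
- tongs_lugs (a point): Point on the tongs' axis 5.5 mm above the tips, at the underside of the four lugs (two inside each jaw, 3 mm wide, at y = -5.5 and 5.5 mm, 6 mm long). They overlap a 16 mm part by 2 mm a side even with the tongs open: they come to rest on its top, beside the stem, and carry the push when pressing down.
- tongs_stand: Fixed wooden block, 52 (x) by 38 (y) by 26 mm high, with an open pocket 32 (x) by 17 (y) mm, 22 mm deep, in which the tongs stand. Origin: centre of the underside; z up.
- stand_seat (a point): Centre of the pocket floor in the stand, 4 mm above the desk: the tongs' origin lies here, their x along the stand's x (either way round), when they are put back.
- switch_red: Loose key switch with red stem, 25 g, upright in a pocket of the tray. Origin: centre of its underside; z up. Lower part 13.5 mm square, 7.5 mm high, foot 7.6 (x) by 13 (y) mm; housing 16 mm square from 7.5 to 14.5 mm; stem 5 (x) by 6 (y) mm up to 18 mm. Grip it with the tongs' x along its x, lugs down on the housing: the tongs' origin is then 9 mm above its origin.
- switch_blue: A second spare switch of the same size with a blue stem, in another pocket of the tray; leave it.
- switch_tray: Fixed white tray, 40 (x) by 96 (y) by 10 mm, with three loose pockets 15.5 mm square, 7.5 mm deep, at y = -28, 0 and 28 mm; a switch sits in one with its housing above the tray's top. Origin: centre of the underside.
- keypad: Fixed macro pad in a silver case, 50 (x) by 110 (y) mm. Origin: centre of the underside, about below the empty cutout. Key plate 14.5 mm above the desk in a well 37 mm wide (x) with its rim at 23 mm. Keys along y at 38 (grey cap), 19 (bare switch, red stem), 0 (empty) and -19 mm (orange cap); caps 18 mm wide, up to 27 mm high; knob at y = -42 mm, 32 mm high.
- cutout_seat (a point): Nominal place of the switch's origin when fully home, 7.5 mm above the desk, axes as the macro pad's. The key plate with its cutout sits on gaskets up to 4 mm off this point along y (1 mm in x), differently on every pad (not in this pose: see it or feel for it), and holds fast there. A seated switch has its x along this x (either way round).
- board: Rigid green circuit board under the key plate, top 7.5 mm above the desk, at the foot of the cutout, which is 15 (x) by 14.5 (y) mm, 7 mm deep. Sprung clips on the cutout's two x sides resist with 5 to 15 N from 5 to 1.2 mm above home, then snap over its waist: the push drops suddenly and they pull it down. It cracks above 25 N, the clips' pull of up to 5 N included.
- mug: White mug with dark stripes, 90 mm high; leave it.
- mouse: Black mouse, 100 by 56 mm; leave it.
- usb_stick: Black USB stick, 53 by 18 mm; leave it.
- keycap: Loose grey keycap, 18 mm square, 9 mm high; leave it.
Things that resemble listed ones, but are neither listed nor needed, are in the scene too. Of the things like the switch_tray, leave any that is yellow; of the rest the larger one is meant.

How it is judged (in metres and radians):
On the way, in this order (a step that is already met when the one before it is completed fails the run):
1. the red-stemmed switch is lifted out of the tray in the tongs (z of switch_red in the frame of switch_tray above 0.025 m and contact force between tongs and switch_red above 0.05 N), for 0.2 s.
2. it is pressed fully home in the cutout (z of switch_red in the frame of cutout_seat below 0.001 m and horizontal distance between switch_red and cutout_seat below 0.006 m and angle between switch_red's own z axis and vertical below 0.07 rad), for 0.2 s.
At the end, for the whole second after the job is handed in: Red-stemmed switch home in the cutout (within 1 mm of full depth, 6 mm of its nominal place, 0.07 rad of upright), at rest; tongs standing at rest in their stand (within 5 mm sideways, 4 mm of the pocket floor, 0.18 rad of upright) (all of step 2 and linear speed of switch_red below 0.01 m/s and horizontal distance between tongs and stand_seat below 0.005 m and z of tongs in the frame of stand_seat below 0.004 m and angle between tongs's own z axis and vertical below 0.18 rad and linear speed of tongs below 0.02 m/s); the robot touches nothing.
It fails at once if the circuit board is loaded with more than 25 N, the clips' own pull of a few newtons included (contact force between board and anything else above 25 N).
It fails at once if the contact forces on the macro pad, its clips' side forces included, add up to more than 70 N (contact force between keypad and anything else above 70 N).
It fails at once if a robot finger touches the red-stemmed switch (contact force between the fingers and switch_red above 0.5 N).
It fails at once if the blue-stemmed switch leaves its pocket (distance of switch_blue from where it was at the start of the episode above 0.006 m).
It fails at once if the mug, mouse, USB stick or loose keycap is moved more than 15 mm (distance of any of mug, mouse, usb_stick, keycap from where it was at the start of the episode above 0.015 m).
It also fails if it takes over 72 s, if anything falls off the work surface, if the arm or the gripper's body presses on something with over 40 N, if the wrist force passes 120 N, or if a joint passes its speed limit or range.

### The arm

A 6-joint arm with a two-finger parallel gripper is mounted at the origin on a cart in front of the work surface, level with it; the furniture and walls round the work are solid. World frame = base frame: x ahead of the robot, y to its left, z up, the work surface at z = 0. Lengths are in mm, angles in rad, forces in N, time in s.
With the tool pointing down it reaches from about 300 to 775 mm from the base axis. Payload 14.6 kg.
Tool frame: the origin (TCP) lies between the finger pads, 19 mm behind the fingertips; this is the grasp point; z points along the fingers, y is the line along which they close (so a half turn about z gives the same grasp; the last joint's range is limited). The gripper opens to 94 mm and grips with 3 to 60 N. Pads are 16 mm wide; open, the fingers measure 119 mm over their backs; the gripper's body (75 mm by 177 mm) begins 78 mm behind the grasp point.
Start: joints at [-0.067, 0.3, 1.521, -0, 1.321, -0.067], TCP at [549.99, -0.002, 224.246] pointing down, gripper open.
Joint ranges: [-3.03, 3.03], [-0.79, 2.21], [0.23, 2.52], [-1.04, 4.18], [0, 3.07], [-2.55, 2.55]. Speed limits (rad/s): [2.22, 2.22, 2.57, 3.14, 3.14, 3.14].

### API

Orientations are given as [roll, pitch, yaw] about the fixed x, y, z axes, in that order (R = Rz(yaw) Ry(pitch) Rx(roll)).
In Python, from cell import manip gives the robot as it stands. The module is installed in compiled form; this text tells all that it offers.
- The arm moves only by the shell command python3 -m creep 'ROWS' [FORCE]. ROWS is JSON, a list of rows, each a list of 3 entries, a list of its own where there are three numbers: the opening, from -1 (shut) to 1 (fully open), then the shift along the tool's x, y, z in cm, then the turn about the tool's z in units of 5 degrees (1.0 is 5 degrees). In form: [[grip, [tx, ty, tz], roll], ...]. A call has 1 to 12 rows; each row is the pose to reach, as a shift and turn from the pose commanded when the call began, along the tool's axes at that moment; what a row does not reach only later rows make up. A row lasts 1/10 s, in which the tool goes at most 50 mm and 8.59 degrees, less where a joint would pass 70% of its speed; a pose out of reach is approached as far as the arm can. A call with a gripper value outside its range is refused whole. The fingers move at their own pace and stop on an object; FORCE is the grip in N (left out, the last holds). Time passes only in rows, so rows that repeat a pose let the fingers close. It gives the time, the measured TCP pose, the force, the opening and the grip force at its end, in the units of the state.
- manip.read_state(): the state, without advancing time (a new reading comes with each control period).
- manip.camera(name): name is "scene" or "side" or "wrist"; returns the picture (480x640x3 uint8, red, green, blue); there is no depth.
- manip.camera_params(name): a dict with "fovy" (degrees; the focal length in pixels is half the picture's height over the tangent of half this angle, whatever the lens; pixels are square), "cx", "cy" (the principal point, pixels), "k1" (the pictures are not rectified: a ray, as slopes to the right and down, at radius r is drawn at 1 + k1 r^2 times it, then the intrinsics apply), "origin" and "attitude" of the camera in the world. Camera axes: x right, y down, z forward; pixel columns grow to the right and rows downward; lengths in mm; the calibration is good to about 2 mm. A picture is of the moment at which its call begins: read the wrist's pose just before it. camera_params takes no time and is no camera call; for the wrist camera it gives the pose at the moment of the call.
- manip.sign_off(): hands the job in; it is judged then, once.
The state is a dict: "clock": time; "joints": joint angles; "qd": joint speeds; "effort": joint torques, N m; "eef_pos": TCP position; "eef_rot": TCP orientation; "wrist_force": force on the tool from outside, world axes, zero at the start; "moment": the same for the moment, N m; "finger_gap": finger opening in mm; "finger_force": force on a finger pad.
Only numpy, scipy, OpenCV 4.12 (cv2) and the standard library are available. Lean on these libraries where they do the work, as an engineer would, in place of code of your own. Each camera call takes 0.05 s, during which the arm holds its last target. There are 200 camera calls.

## Working session

There is one attempt and no reset: what is moved stays moved. The work goes in short steps, Python scripts to look and compute and a shell command to move; the robot and the scene stay as the last step left them, time stands still between calls to the robot, and variables do not carry over. Pictures are saved under pics/ and viewed, at most 10 in all, crops included, and the job is handed in when it is done.

```bash
mkdir -p pics; cat > h.py <<'E'
import numpy as np, cv2
from scipy.spatial.transform import Rotation as R
from cell import manip
def snap(n,f):
    p=manip.camera_params(n); im=manip.camera(n); cv2.imwrite('pics/'+f,im[:,:,::-1]); np.save('pics/'+f+'.npy',p,allow_pickle=True); return im,p
def load(f):
    return cv2.imread('pics/'+f), np.load('pics/'+f+'.npy',allow_pickle=True).item()
def att(p):
    a=np.array(p['attitude'],float); return a if a.shape==(3,3) else R.from_euler('xyz',a).as_matrix()
def K(p):
    f=240/np.tan(np.radians(p['fovy'])/2); return np.array([[f,0,p['cx']],[0,f,p['cy']],[0,0,1]])
def ray(p,uv):
    k=K(p); d=np.array([(uv[0]-k[0,2])/k[0,0],(uv[1]-k[1,2])/k[1,1]]); s=d.copy()
    for _ in range(20): s=d/(1+p['k1']*(s@s))
    v=att(p)@np.array([s[0],s[1],1]); return np.array(p['origin'],float),v
def at(p,uv,z):
    o,v=ray(p,uv); return o+v*(z-o[2])/v[2]
def proj(p,X):
    c=att(p).T@(np.array(X,float)-p['origin']); s=c[:2]/c[2]; s=s*(1+p['k1']*(s@s)); k=K(p)
    return np.array([k[0,0]*s[0]+k[0,2],k[1,1]*s[1]+k[1,2]])
E
python3 - <<'E'
from h import *
for n in ['scene','side','wrist']:
    im,p=snap(n,n+'0.png'); print(n,p)
print(manip.read_state())
E
```

```text
scene {'fovy': 43.56685288570044, 'cx': 321.7563030396808, 'cy': 242.3891270949955, 'k1': 0.007262403450230084, 'origin': array([  65.15404678, -326.61514856,  825.30958532]), 'attitude': array([-2.40175194e+00,  3.36453560e-04, -1.01215006e+00])}
side {'fovy': 50.66565307646546, 'cx': 328.5324019189961, 'cy': 234.5420532586388, 'k1': -0.07575637444395006, 'origin': array([ 447.55939737, -842.51860017,  549.23811764]), 'attitude': array([-2.04249992,  0.01197432, -0.21397158])}
wrist {'fovy': 64.18555119485107, 'cx': 317.52314113529263, 'cy': 238.55890936561713, 'k1': -0.014495004914659923, 'origin': array([550.10882309,  84.57292361, 383.98660105]), 'attitude': array([2.84876358e+00, 1.27333521e-03, 2.37051659e-04])}
{'clock': 0.15, 'joints': array([-6.65990902e-02,  3.00361904e-01,  1.52139940e+00, -3.94223195e-05,
        1.32072841e+00, -6.66098671e-02]), 'qd': array([ 0.0002021 , -0.00266866, -0.00215307,  0.00076918,  0.0002769 ,
       -0.00195392]), 'effort': array([-2.50185103e-04, -5.31960297e+01, -3.52822959e+01,  7.07691838e-02,
        2.35654798e-02, -3.66386917e-05]), 'eef_pos': array([ 5.49823511e+02, -3.02079656e-04,  2.23823086e+02]), 'eef_rot': array([-3.14069504e+00, -2.16063758e-05,  1.57081687e+00]), 'wrist_force': array([-0.41528449, -0.33868728, -1.26299053]), 'moment': array([ 0.0262715 ,  0.01605782, -0.03627057]), 'finger_force': 0.0, 'finger_gap': 93.9316838971536}
```

View pics/scene0.png

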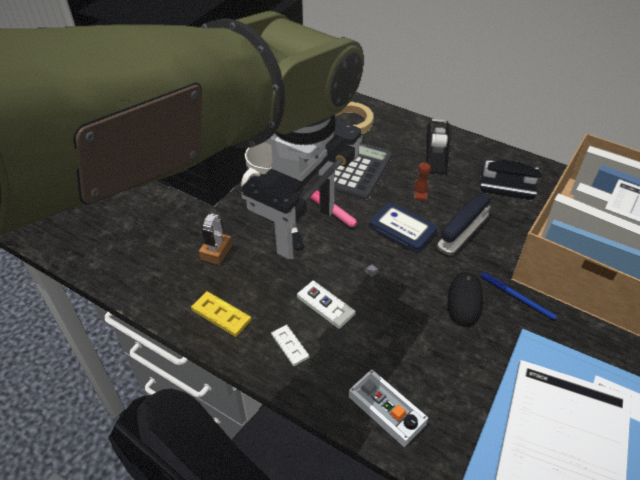

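View pics/wrist0.png

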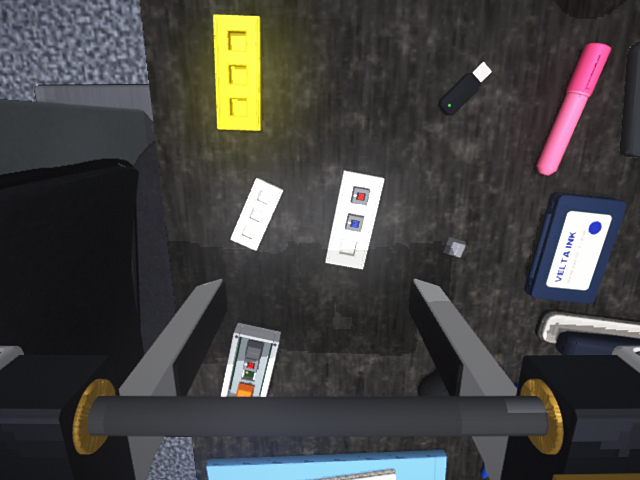

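The scene shows the tongs in their stand at about (213,245), the meant tray at (326,303) with red at (314,292), and the keypad at (388,406). The wrist view shows the tray centre at (355,220), its red stem at (361,196), and the keypad at (250,360).

View pics/side0.png

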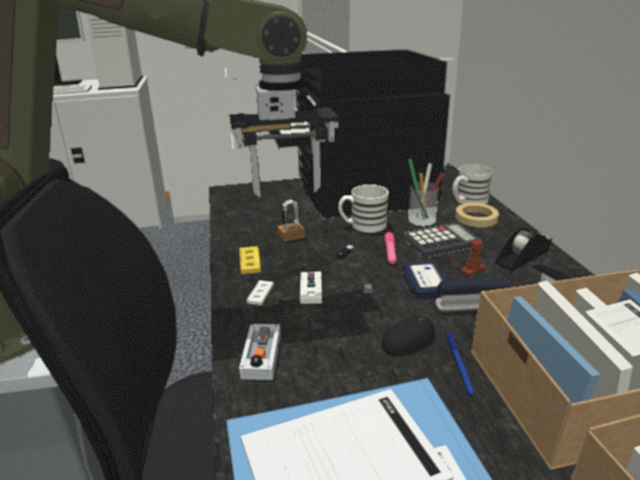

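```bash
python3 - <<'E'
from h import *
im,p=load('scene0.png'); w,pw=load('wrist0.png')
for n,uv,z in [('stand top',(215,247),26),('bow',(211,219),90),('red',(314,292),20),('pad',(388,406),14.5)]: print(n,at(p,uv,z).round(1))
for n,uv,z in [('red',(361,196),20.5),('blue',(354,222),20.5),('padred',(251,366),26)]: print(n,at(pw,uv,z).round(1))
# white tray corners in wrist view
hsv=cv2.cvtColor(w,cv2.COLOR_BGR2HSV); m=((hsv[...,1]<40)&(hsv[...,2]>170)).astype(np.uint8)
for c in cv2.findContours(m,0,2)[0]:
    if cv2.contourArea(c)>1000:
        r=cv2.minAreaRect(c); b=[at(pw,x,10)[:2].round(1) for x in cv2.boxPoints(r)]; print(r,b,np.mean(b,0))
E
```

```text
stand top [573.  216.4  26. ]
bow [579.5 219.6  90. ]
red [585.2  14.2  20. ]
pad [ 469.1 -188.1   14.5]
red [591.4  17.7  20.5]
blue [585.4  -8.1  20.5]
padred [ 477.3 -168.3   26. ]
((578.4583740234375, 250.48736572265625), (44.02311706542969, 85.6391830444336), 16.8583984375) [array([791.8, -79.8]), array([801.5,   8.9]), array([847.2,  -4.1]), array([840.4, -94.8])] [820.225 -42.45 ]
((255.95361328125, 213.97938537597656), (29.749643325805664, 67.2159194946289), 23.96249008178711) [array([458.9, -28.3]), array([489.7,  34.2]), array([515.9,  22.4]), array([486.1, -41.3])] [487.65  -3.25]
((354.1180725097656, 219.8143310546875), (41.35660171508789, 94.45580291748047), 11.888657569885254) [array([556.6, -53.4]), array([574.9,  41.8]), array([614.5,  33.6]), array([599. , -62.9])] [586.25  -10.225]
```

The side view shows the stand (291,231) with the tongs and open bow at (291,212), and the mug to the right at (369,208). Next I move above the tongs.

```bash
python3 -m creep '[[1,[5,1,0],0],[1,[10,2,0],0],[1,[15,2.6,0],0],[1,[20,2.6,0],0],[1,[20.5,2.6,0],0],[1,[20.5,2.6,0],0],[1,[20.5,2.6,0],0]]'
python3 - <<'E'
from h import *
im,p=snap('wrist','wrist1.png'); snap('scene','scene1.png'); snap('side','side1.png'); print(p['origin'],p['attitude'],manip.read_state()['eef_pos'])
E
```

```text
clock: 0.85
eef_pos: [576.0, 204.1, 224.0]
eef_rot: [-3.141, 0.0, 1.57]
wrist_force: [0.8, -0.7, -0.2]
finger_gap: 93.8
finger_force: 0.0
[576.27368538 288.68249847 384.25006511] [ 2.84834411e+00  6.45161367e-04 -2.42845896e-04] [576.2300875  203.60174948 224.40966286]
```

View pics/wrist1.png

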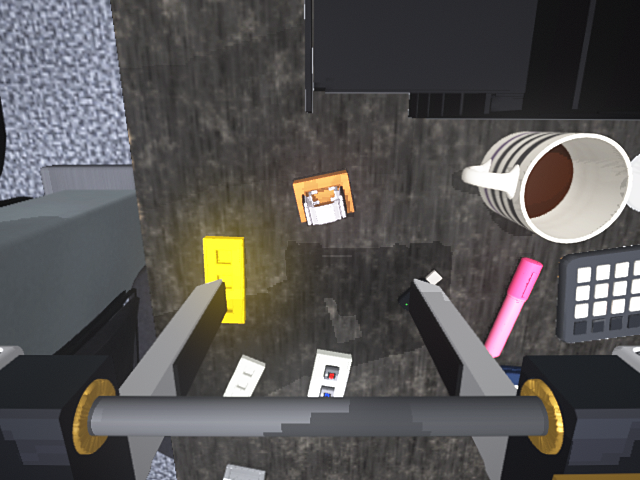

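The wrist view shows the stand with corners near (294,180), (349,171), (354,206) and (302,222), with the tongs inside. The mug handle is at (465,177) and the box edge at row 112.

```bash
python3 - <<'E'
from h import *
w,p=load('wrist1.png')
hsv=cv2.cvtColor(w,cv2.COLOR_BGR2HSV); m=((hsv[...,0]>5)&(hsv[...,0]<22)&(hsv[...,1]>90)&(hsv[...,2]>90)).astype(np.uint8)
m[:150]=0;m[240:]=0;m[:,:280]=0;m[:,370:]=0
ys,xs=np.nonzero(m); P=np.array([at(p,(x,y),26)[:2] for x,y in zip(xs,ys)],np.float32)
r=cv2.minAreaRect(P); print(r, cv2.boxPoints(r))
print('handle',at(p,(464,177),60),'box',at(p,(308,112),0),at(p,(410,118),0))
o=cv2.resize(w[150:250,270:390],None,fx=6,fy=6,interpolation=cv2.INTER_CUBIC); cv2.imwrite('pics/c1.png',o)
E
```

```text
((581.363037109375, 222.40328979492188), (53.21247482299805, 41.55868148803711), 11.62491512298584) [[551.1154  237.39513]
 [559.4897  196.68892]
 [611.61066 207.41145]
 [603.2364  248.11766]]
handle [699.95493099 245.16108882  60.        ] box [566.93361442 298.91132845   0.        ] [664.76710864 293.49882186   0.        ]
```

View pics/c1.png

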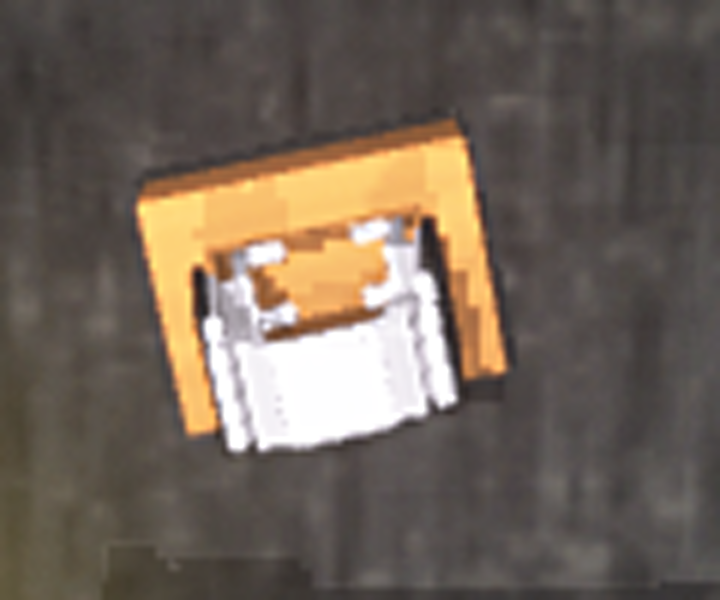

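The crop shows the stand's top corners at (138,200), (465,140), (508,375) and (188,437) in crop pixels. The bow's top face spans (262,340), (412,312), (428,415) and (272,448).

```bash
python3 - <<'E'
from h import *
w,p=load('wrist1.png')
f=lambda c:(270+(c[0]+.5)/6-.5,150+(c[1]+.5)/6-.5)
for z,C in [(26,[(138,200),(465,140),(508,375),(188,437)]),(92,[(257,340),(415,312),(430,412),(272,448)])]:
    b=np.array([at(p,f(c),z)[:2] for c in C]); e=[np.linalg.norm(b[i]-b[i-1]) for i in range(4)]
    print(b.round(1).tolist(),b.mean(0).round(1),np.round(e,1),[np.degrees(np.arctan2(*(q)[::-1])).round(1) for q in (b[1]-b[0],b[2]-b[3],b[0]-b[3],b[1]-b[2])])
# check in scene + side views: centre bow
for n in ['scene0.png','side0.png']:
    _,q=load(n); print(n,proj(q,(580.5,221,92)),proj(q,(580.5,221,26)))
E
```

```text
[[552.7, 235.0], [603.5, 244.3], [611.2, 207.0], [560.0, 196.8]] [581.8 220.8] [38.9 51.7 38.1 52.2] [np.float64(10.4), np.float64(11.3), np.float64(100.9), np.float64(101.6)]
[[572.1, 226.7], [592.5, 230.4], [594.7, 217.1], [574.0, 212.2]] [583.3 221.6] [14.6 20.8 13.5 21.3] [np.float64(10.2), np.float64(13.2), np.float64(97.5), np.float64(99.3)]
scene0.png [210.59545743 217.52409087] [215.62549883 243.37830163]
side0.png [289.01030448 200.99150025] [290.33040058 226.87757096]
```

```bash
python3 -m creep '[[1,[1.6,0.57,0],-1.2],[1,[1.6,0.57,0],-2.2],[1,[1.6,0.57,0],-2.2],[1,[1.6,0.57,0],-2.2]]'
python3 - <<'E'
from h import *
s=manip.read_state();print(s['eef_pos'],s['eef_rot'],s['joints']);im,p=snap('wrist','wrist2.png')
o=cv2.resize(im[140:300,240:420,::-1],None,fx=4,fy=4,interpolation=cv2.INTER_CUBIC); cv2.imwrite('pics/c2.png',o)
E
```

```text
clock: 1.4
eef_pos: [581.8, 220.2, 224.3]
eef_rot: [3.142, 0.0, 1.759]
wrist_force: [-0.6, -0.9, 0.6]
finger_gap: 94.0
finger_force: 0.0
[581.8085172  220.21349299 224.34089733] [3.14151687e+00 2.88521323e-05 1.75917995e+00] [ 3.02981226e-01  4.62484200e-01  1.29827099e+00 -3.80132086e-05
  1.38076547e+00  1.14604778e-01]
```

View pics/c2.png

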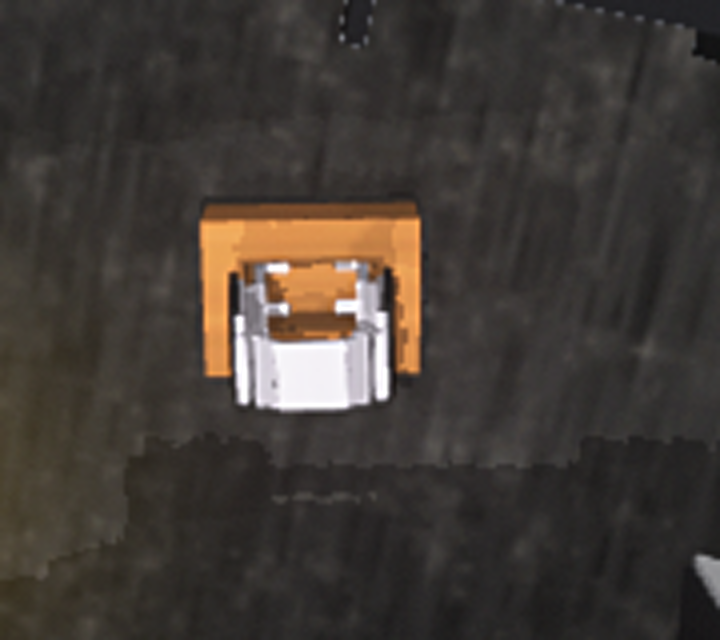

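The stand is now squared up in the view, with its top corners at (202,215), (420,215), (420,376) and (204,377) and the bow centred at about (311,370) in the crop. I'll refine the position from it.

```bash
python3 - <<'E'
from h import *
w,p=load('wrist2.png')
f=lambda c:(240+(c[0]+.5)/4-.5,140+(c[1]+.5)/4-.5)
for z,C in [(26,[(202,216),(420,216),(420,376),(204,377)]),(92,[(260,338),(358,338),(363,408),(262,408)])]:
    b=np.array([at(p,f(c),z)[:2] for c in C]); print(b.mean(0), b.round(1).tolist())
E
```

```text
[581.69565977 221.25578396] [[552.6, 235.8], [603.2, 245.5], [611.3, 207.0], [559.7, 196.8]]
[581.56210033 221.17001961] [[570.4, 226.4], [589.4, 230.0], [593.2, 216.0], [573.3, 212.2]]
```

```bash
python3 -m creep '[[1,[0,0,4],0],[1,[0,0,8],0],[1,[0,0,12],0],[1,[0,0,14],0],[1,[0,0,14],0]]'
```

```text
clock: 1.95
eef_pos: [580.4, 220.1, 81.3]
eef_rot: [-3.137, 0.001, 1.761]
wrist_force: [0.9, -0.0, 0.1]
finger_gap: 93.9
finger_force: 0.0
```

```bash
python3 -m creep '[[1,[0.05,0,2.6],0],[1,[0.05,0,2.6],0],[1,[0.05,0,2.6],0]]'; python3 -m creep '[[-0.1,[0,0,0],0],[-0.3,[0,0,0],0],[-0.5,[0,0,0],0],[-0.5,[0,0,0],0],[-0.5,[0,0,0],0],[-0.5,[0,0,0],0],[-0.5,[0,0,0],0],[-0.5,[0,0,0],0]]' 6
```

```text
clock: 2.25
eef_pos: [582.1, 221.5, 59.7]
eef_rot: [3.141, -0.0, 1.762]
wrist_force: [-0.1, 0.3, 0.3]
finger_gap: 94.1
finger_force: 0.0
clock: 3.05
eef_pos: [581.6, 221.5, 58.2]
eef_rot: [-3.142, 0.0, 1.763]
wrist_force: [0.2, -0.1, -0.9]
finger_gap: 35.2
finger_force: 6.0
```

```bash
python3 -m creep '[[-0.5,[0,0,-2],0],[-0.5,[0,0,-4],0],[-0.5,[0,0,-6],0],[-0.5,[0,0,-8.5],0],[-0.5,[0,0,-8.5],0]]'; python3 -m creep '[[-0.5,[-4,-0.7,0],1],[-0.5,[-8,-1.4,0],2],[-0.5,[-12,-2.1,0],3],[-0.5,[-16,-2.8,0],4],[-0.5,[-20,-3.5,0],4.4],[-0.5,[-24,-4.2,0],4.4],[-0.5,[-26.2,-4.6,0],4.4],[-0.5,[-26.2,-4.6,0],4.4],[-0.5,[-26.2,-4.6,0],4.4],[-0.5,[-26.2,-4.6,0],4.4]]'
python3 - <<'E'
from h import *
s=manip.read_state();print(s['eef_pos'],s['eef_rot'],s['joints'],s['finger_gap']);im,p=snap('wrist','wrist3.png')
E
```

```text
clock: 3.55
eef_pos: [582.8, 221.9, 146.5]
eef_rot: [3.136, -0.001, 1.763]
wrist_force: [0.4, -1.0, -1.1]
finger_gap: 35.3
finger_force: 6.0
clock: 4.55
eef_pos: [586.3, -43.4, 142.7]
eef_rot: [-3.141, -0.0, 1.38]
wrist_force: [-0.0, -0.4, -0.7]
finger_gap: 34.8
finger_force: 6.0
[586.30320044 -43.37124026 142.72862224] [-3.14089644e+00 -1.15686263e-04  1.37982097e+00] [-1.36200746e-01  4.59227236e-01  1.49887040e+00  1.65871359e-04
  1.18418386e+00  5.47119757e-02] 34.75243539678282
```

View pics/wrist3.png

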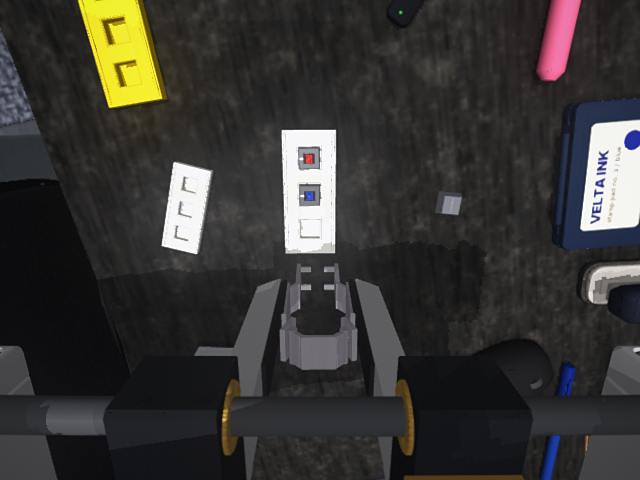

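The wrist view shows the tray squared up: red switch at (309,158), blue at (310,196), and the tong jaws hanging at (319,280), open.

```bash
python3 - <<'E'
from h import *
w,p=load('wrist3.png'); hsv=cv2.cvtColor(w,cv2.COLOR_BGR2HSV)
S=hsv[...,1];V=hsv[...,2]; print(p['origin'],p['attitude'])
m=((V>150)&(S<50)).astype(np.uint8); m[:,:260]=0;m[:,360:]=0;m[262:]=0
c=max(cv2.findContours(m,0,2)[0],key=cv2.contourArea); h=cv2.convexHull(c)
P=np.array([at(p,q[0],10)[:2] for q in h],np.float32);r=cv2.minAreaRect(P);print('tray',r)
print(cv2.minAreaRect(h))
d=((V<150)|(S>60)).astype(np.uint8);d[:,:286]=0;d[:,332:]=0;d[:138]=0;d[214:]=0
for c in cv2.findContours(d,0,2)[0]:
    if cv2.contourArea(c)>100:
        r=cv2.minAreaRect(c);print('sw',r,'bbox',cv2.boundingRect(c),at(p,r[0],15))
for n,mm,z in [('red',((hsv[...,0]<8)|(hsv[...,0]>172))&(S>120)&(V>80),20.5),('blue',(hsv[...,0]>105)&(hsv[...,0]<130)&(S>120)&(V>80),20.5)]:
    k=mm.copy();k[:,:290]=0;k[:,330:]=0;k[:140]=0;k[212:]=0
    ys,xs=np.nonzero(k);print(n,xs.mean(),ys.mean(),np.ptp(xs)+1,np.ptp(ys)+1,at(p,(xs.mean(),ys.mean()),z))
o=[cv2.resize(w[a:b,c:e],None,fx=6,fy=6,interpolation=cv2.INTER_CUBIC) for a,b,c,e in [(135,185,280,340),(255,305,280,360)]]
W=max(i.shape[1] for i in o); cv2.imwrite('pics/c3.png',np.vstack([cv2.copyMakeBorder(i,0,0,0,W-i.shape[1],0) for i in o]))
E
```

```text
[602.69271279  39.62055653 302.96703452] [ 2.84873678e+00  1.19001133e-03 -1.90732784e-01]
tray ((586.0009155273438, -10.32065200805664), (95.20150756835938, 40.16809844970703), 79.42962646484375)
((308.5, 191.0), (122.0, 53.0), 90.0)
sw ((309.5, 194.5), (21.0, 21.0), 90.0) bbox (299, 184, 22, 22) [586.53786212 -10.08892102  15.        ]
sw ((308.0, 158.5), (11.0, 12.0), 90.0) bbox (302, 153, 13, 12) [590.70464008  16.50011823  15.        ]
red 308.73770491803276 158.19672131147541 8 9 [591.50162922  17.05244263  20.5       ]
blue 309.0 195.5 7 8 [586.33306539  -9.80743535  20.5       ]
```

View pics/c3.png

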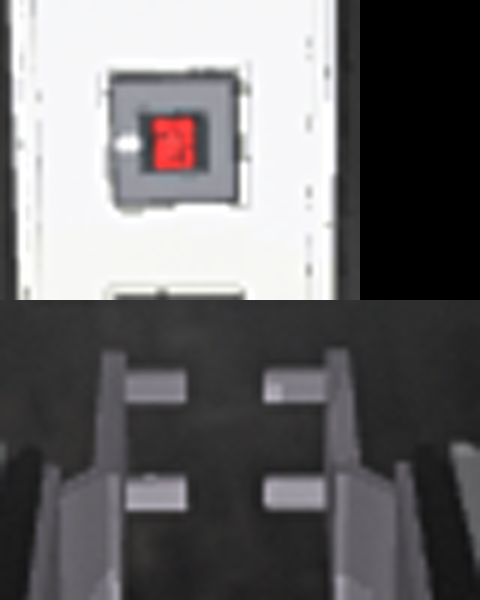

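The switch's stem (5 wide, 6 tall in view) and housing are aligned with the tongs' axes, with the LED at left. The four lugs are at crop (187/263, 385/493).

```bash
python3 - <<'E'
from h import *
w,p=load('wrist3.png')
L=at(p,(317.4,278.2),95.5); s=manip.read_state(); e=s['eef_pos']; y=s['eef_rot'][2]
print(L,e,y)
for t in ([591.3,17.1],):
    d=np.array(t)-L[:2]; d2=np.array(t)-e[:2]; T=np.array([[np.cos(y),np.sin(y)],[np.sin(y),-np.cos(y)]])
    print('by lugs',T@d,'by tcp',T@d2)
E
```

```text
[585.93174939 -45.50589493  95.5       ] [586.37022034 -43.28407293 142.8861436 ] 1.3802048098628523
by lugs [62.48920927 -6.58899988] by tcp [60.22455542 -6.59862978]
```

```bash
python3 -m creep '[[-0.5,[3.5,-0.4,0],-0.06],[-0.5,[6.15,-0.66,0],-0.06],[-0.5,[6.15,-0.66,2],-0.06],[-0.5,[6.15,-0.66,4],-0.06],[-0.5,[6.15,-0.66,6],-0.06],[-0.5,[6.15,-0.66,6],-0.06],[-0.5,[6.15,-0.66,6],-0.06]]'
python3 - <<'E'
from h import *
s=manip.read_state();print(s['eef_pos'],s['eef_rot'],s['finger_gap']);im,p=snap('wrist','wrist4.png')
print(proj(p,(591.3,17.1,20.5)),proj(p,(591.3,17.1,17)))
cv2.imwrite('pics/c4.png',cv2.resize(im[215:335,240:400,::-1],None,fx=5,fy=5,interpolation=cv2.INTER_CUBIC))
E
```

```text
clock: 5.3
eef_pos: [591.8, 17.8, 83.7]
eef_rot: [-3.142, -0.0, 1.385]
wrist_force: [-0.6, 0.4, 0.0]
finger_gap: 34.9
finger_force: 6.0
[591.7902454   17.80983462  83.67372055] [-3.14158225e+00 -2.78805558e-05  1.38492041e+00] 34.92410729803454
[316.76986397 266.22597988] [316.7833699  264.24408258]
```

View pics/c4.png

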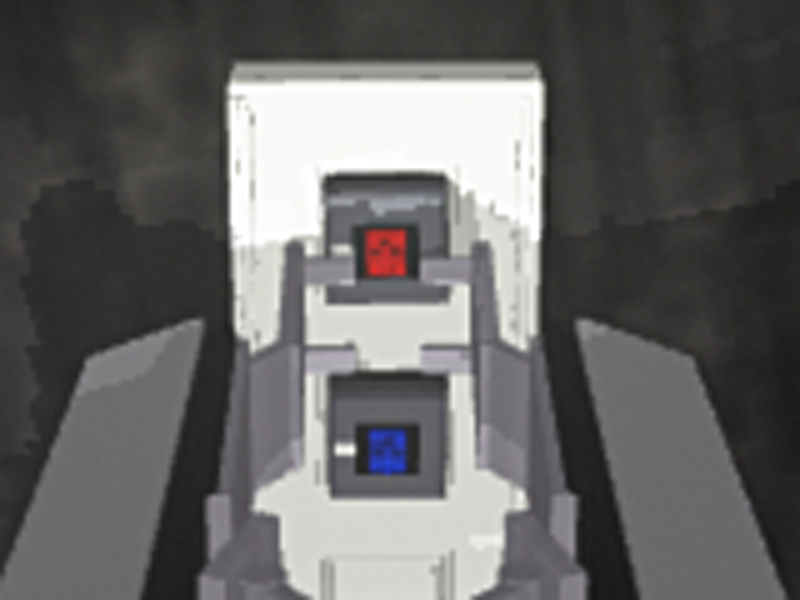

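The jaws straddle the red switch, centred in x (lug midpoint col 387, stem col 386 in the crop). The lug mid-row is 313 and the stem row is 252, so I'll check y numerically.

```bash
python3 - <<'E'
from h import *
w,p=load('wrist4.png'); y=1.385; T=np.array([[np.cos(y),np.sin(y)],[np.sin(y),-np.cos(y)]])
f=lambda c:(240+(c[0]+.5)/5-.5,215+(c[1]+.5)/5-.5)
S=at(p,f((386,252)),20.5)[:2]
for z in (35,37): 
    a=[at(p,f((387,r)),z)[:2] for r in (268,358)]; print(z,T@(S-np.mean(a,0)),np.linalg.norm(a[1]-a[0]))
print(T@(S-manip.read_state()['eef_pos'][:2]))
# lug tips gap
print([np.linalg.norm(at(p,f((354,r)),36)-at(p,f((420,r)),36)) for r in (268,358)])
E
```

```text
35 [ 2.20797948 -0.15106005] 11.409126459903943
37 [ 1.37707169 -0.15497878] 11.29989538880867
[ 0.14005757 -0.68721286]
[np.float64(7.6697685131752555), np.float64(7.783944673437709)]
```

```bash
python3 -m creep '[[-0.5,[0.15,-0.01,0],0],[-0.5,[0.15,-0.01,0],0],[-0.5,[0.15,-0.01,0],0],[-0.5,[0.15,-0.01,0.5],0],[-0.5,[0.15,-0.01,1],0],[-0.5,[0.15,-0.01,1.4],0],[-0.5,[0.15,-0.01,1.6],0],[-0.5,[0.15,-0.01,1.6],0],[-0.5,[0.15,-0.01,1.6],0]]' 4; python3 -m creep '[[-0.5,[0,0,0.05],0],[-0.5,[0,0,0.1],0],[-0.5,[0,0,0.1],0],[-0.5,[0,0,0.1],0]]'
```

```text
clock: 6.25
eef_pos: [591.9, 18.6, 67.3]
eef_rot: [3.142, 0.0, 1.384]
wrist_force: [0.3, -0.1, -0.7]
finger_gap: 36.8
finger_force: 4.0
clock: 6.65
eef_pos: [591.9, 18.6, 66.3]
eef_rot: [3.142, -0.0, 1.384]
wrist_force: [0.8, 0.2, -0.4]
finger_gap: 36.6
finger_force: 4.0
```

```bash
python3 -m creep '[[-0.5,[0,0,0.05],0],[-0.5,[0,0,0.05],0],[-0.5,[0,0,0.1],0],[-0.5,[0,0,0.1],0],[-0.5,[0,0,0.1],0]]';  python3 -m creep '[[-0.5,[0,0,0.05],0],[-0.5,[0,0,0.05],0],[-0.5,[0,0,0.05],0]]'
```

```text
clock: 7.15
eef_pos: [592.1, 18.6, 65.6]
eef_rot: [3.141, -0.0, 1.384]
wrist_force: [-0.8, -0.1, 5.5]
finger_gap: 36.7
finger_force: 4.0
clock: 7.45
eef_pos: [592.2, 18.6, 65.2]
eef_rot: [3.141, -0.0, 1.384]
wrist_force: [-0.5, -0.5, 5.6]
finger_gap: 36.5
finger_force: 4.0
```

```bash
python3 -m creep '[[-0.7,[0,0,0],0],[-0.7,[0,0,0],0],[-0.7,[0,0,0],0],[-0.7,[0,0,0],0],[-0.7,[0,0,0],0]]' 40;  python3 -m creep '[[-0.7,[0,0,-1],0],[-0.7,[0,0,-3],0],[-0.7,[0,0,-5],0],[-0.7,[0,0,-8],0],[-0.7,[0,0,-8],0],[-0.7,[0,0,-8],0],[-0.7,[0,0,-8],0]]'
python3 - <<'E'
from h import *
s=manip.read_state();print(s['eef_pos'],s['finger_gap']);im,p=snap('wrist','wrist5.png')
cv2.imwrite('pics/c5.png',cv2.resize(im[215:335,240:400,::-1],None,fx=5,fy=5,interpolation=cv2.INTER_CUBIC))
E
```

```text
clock: 7.95
eef_pos: [592.1, 18.6, 65.0]
eef_rot: [3.141, -0.0, 1.384]
wrist_force: [0.1, -0.1, 6.5]
finger_gap: 32.6
finger_force: 40.0
clock: 8.65
eef_pos: [591.2, 18.7, 143.6]
eef_rot: [-3.14, 0.0, 1.384]
wrist_force: [-0.5, -0.4, -1.5]
finger_gap: 32.7
finger_force: 40.0
[591.23939466  18.66561899 143.56173856] 32.71057963138113
```

View pics/c5.png

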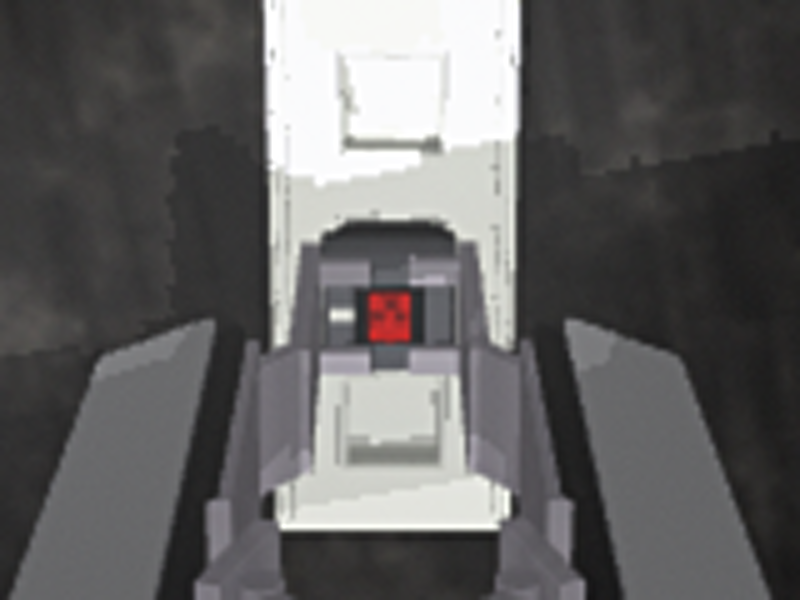

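The red switch is held squarely between the jaws under the lugs, stem at crop (389,315). That was the tenth picture, so from here I measure numerically. Next I go to a look pose by the keypad.

```bash
python3 -m creep '[[-0.7,[-3,-0.8,0],0],[-0.7,[-6.5,-1.8,0],0],[-0.7,[-10,-2.7,0],0],[-0.7,[-13.5,-3.6,0],0],[-0.7,[-17,-4.6,0],0],[-0.7,[-20.5,-5.5,0],0],[-0.7,[-24,-6.5,0],0],[-0.7,[-27,-7.3,0],0],[-0.7,[-28.8,-7.8,0],0],[-0.7,[-28.8,-7.8,0],0],[-0.7,[-28.8,-7.8,0],0],[-0.7,[-28.8,-7.8,0],0]]'
python3 - <<'E'
from h import *
s=manip.read_state();print(s['eef_pos'],s['eef_rot'],s['joints'],s['finger_gap']);im,p=snap('wrist','wrist6.png');snap('scene','scene6.png');snap('side','side6.png')
for n,f in (('w','wrist6.png'),('s','scene6.png'),('d','side6.png')):
    w,p=load(f);hsv=cv2.cvtColor(w,cv2.COLOR_BGR2HSV);H,S,V=hsv[...,0],hsv[...,1],hsv[...,2]
    for c,m,z in [('orange',(H>5)&(H<20)&(S>150)&(V>140),27),('red',((H<4)|(H>174))&(S>140)&(V>70),25.5),('green',(H>40)&(H<85)&(S>100),7.5)]:
        k=cv2.connectedComponentsWithStats(m.astype(np.uint8))
        for i in range(1,k[0]):
            q=k[2][i]
            if q[4]>8:
                X=at(p,k[3][i],z)
                if 420<X[0]<530 and -260<X[1]<-110: print(n,c,q,k[3][i].round(1),X.round(1))
E
```

```text
clock: 9.9
eef_pos: [462.0, -249.0, 144.4]
eef_rot: [-3.141, -0.0, 1.385]
wrist_force: [0.9, -0.2, -1.2]
finger_gap: 32.3
finger_force: 40.0
[ 462.03328485 -248.98334576  144.3725357 ] [-3.14096755e+00 -4.16040560e-04  1.38486567e+00] [-5.64136301e-01  3.25999464e-01  1.68283168e+00  1.72001440e-04
  1.13349607e+00 -3.78278670e-01] 32.30806578359447
w orange [302 171  24  24 487] [312.7 182. ] [ 466.7 -205.3   27. ]
w red [313 126   7   9  63] [316. 130.] [ 475.8 -170.1   25.5]
w green [293  86  50  22 119] [314.6  89.4] [ 479.9 -142.2    7.5]
w green [292 109   2  27  27] [292.1 122. ] [ 459.3 -161.4    7.5]
w green [306 147  19  19 172] [315.2 156.6] [ 471.4 -189.5    7.5]
s orange [390 405  15  16 127] [397.4 412.2] [ 461.4 -206.1   27. ]
s red [376 393   5   4  14] [378.2 394.4] [ 472.4 -169.2   25.5]
s green [386 403   7   8  24] [389.1 406.3] [ 473.  -188.5    7.5]
d orange [255 349   9   7  52] [259.2 351.7] [ 467.1 -210.7   27. ]
```

```bash
python3 - <<'E'
from h import *
w,p=load('wrist6.png');hsv=cv2.cvtColor(w,cv2.COLOR_BGR2HSV);H,S,V=hsv[...,0],hsv[...,1],hsv[...,2]
# case outline: compare vs dark desk; bright low-sat region
m=((V>110)&(S<60)).astype(np.uint8); m[:, :240]=0;m[:,400:]=0;m[262:]=0
m=cv2.morphologyEx(m,cv2.MORPH_CLOSE,np.ones((5,5)))
for c in cv2.findContours(m,0,2)[0]:
    if cv2.contourArea(c)>300:
        h=cv2.convexHull(c); r=cv2.minAreaRect(np.array([at(p,q[0],23)[:2] for q in h],np.float32)); print(cv2.boundingRect(c),r)
def ras(m,y0,y1,x0,x1):
    for y in range(y0,y1): print(y,''.join(m(y,x) for x in range(x0,x1)))
def ch(y,x):
    b=w[y,x]; 
    if S[y,x]>90 and V[y,x]>50:
        h=H[y,x]; return 'R' if h<5 or h>172 else 'O' if h<25 else 'G' if 38<h<90 else 'B'
    return '0123456789'[min(9,int(V[y,x])*10//256)]
ras(ch,80,215,280,350)
E
```

```text
(278, 74, 76, 157) ((470.8260192871094, -187.89157104492188), (109.61922454833984, 49.59689712524414), 76.31549835205078)
80 1399964444633333344445556666667677778889999999999999999999999999969999
81 1399985446643433333333333333333333444455566666676767778899999999779766
82 1399998768744556666555444444444443333333333333333334444555666666577444
83 1399999999745677777776666666667655555555555444444433333333333334475444
84 1399999999744566676666667777777866677777777665555666665544444445587444
85 1399999999743333555434445556666655567778887666777777776666667665599644
86 1399999999742GGGGGGGGGGGGGGGGG3333344556655444566666765667778775599999
87 1399999999742GGGGGGGGGGGGGGGGGGGGGGGGGGGGGG222344445533445555564599999
88 1399999999742GG46666666654444433GGGGGGGGGGGGGGGGGGGGGGGGGGGGGGG3599999
89 1399999999642G2688877777753333333333333333333333GGGGGGGGGGGGGGG4599999
90 1399999999642G26887788888633333333333333333333333334666665555GG4599999
91 1399999999632G267777777885335555555555444443333333246877777775G4599999
92 1399999999632G278777777885336666666666666666666542245777777776G4699999
93 1499999999532
[... 8426 characters left out ...]
9999999999959999999821222
206 6666765699999999999962111222222222222111127999999999999959999999821222
207 6666665797999999999721112222222222222211113679999999999949999999821122
208 6666665466999999998311122222222222222221111269999999999849999999621122
209 6666665456997999998311222222222222222222111269999999999849999999621122
210 6666665455666999995112222222222222222222211269999999999959999999511122
211 6666665555556999993112222222222222222222211127999999999869999999511122
212 6666665566555667993122222222222222222222221115999999999879999999411112
213 6666665565655555783122222222222222222222221115999999999789999999311112
214 6666665555555555541122222222222222222222221115999999999789999999311122
```

```bash
cat > m.py <<'E'
from h import *
def held(f,tz,col=None):
    w,p=load(f);hsv=cv2.cvtColor(w,cv2.COLOR_BGR2HSV);H,S,V=hsv[...,0],hsv[...,1],hsv[...,2]
    m=((H<5)|(H>172))&(S>120)&(V>60); m[:225]=0
    k=cv2.connectedComponentsWithStats(m.astype(np.uint8)); i=1+np.argmax(k[2][1:,4]); return k[3][i],k[2][i],at(p,k[3][i],tz-62.4+18)
E
python3 - <<'E'
from m import *
w,p=load('wrist6.png')
print('cut',at(p,(315.2,156.3),14.5)); print('held',held('wrist6.png',144.0))
y=np.radians(76.3); c=np.array([475.8,-170.1])-19*np.array([np.cos(y),np.sin(y)]); print('from nb',c)
E
```

```text
cut [ 471.62223841 -188.65650083   14.5       ]
held (array([317.16842105, 278.01052632]), array([313, 273,   9,  11,  95], dtype=int32), array([ 461.75032868, -249.97745114,   99.6       ]))
from nb [ 471.30007522 -188.55943328]
```

```bash
python3 -m creep '[[-0.7,[1,0.1,0.5],0.3],[-0.7,[2.2,0.2,1.5],0.6],[-0.7,[2.2,0.2,2.5],0.6],[-0.7,[2.2,0.2,3.2],0.6],[-0.7,[2.2,0.2,3.2],0.6],[-0.7,[2.2,0.2,3.2],0.6]]'
python3 - <<'E'
from m import *
s=manip.read_state();print(s['eef_pos'],s['eef_rot']);e=s['eef_pos'];im,p=snap('wrist','wrist7.png')
print(held('wrist7.png',e[2]))
w,p=load('wrist7.png');hsv=cv2.cvtColor(w,cv2.COLOR_BGR2HSV);H,S,V=hsv[...,0],hsv[...,1],hsv[...,2]
u,v=proj(p,(471.2,-188.8,14.5)).round().astype(int);print(u,v)
def ch(y,x):
    if S[y,x]>90 and V[y,x]>50:
        h=H[y,x]; return 'R' if h<5 or h>172 else 'O' if h<25 else 'G' if 38<h<90 else 'B'
    return '0123456789'[min(9,int(V[y,x])*10//256)]
print('cols from',u-24)
for y in range(v-58,v+32): print(y,''.join(ch(y,x) for x in range(u-24,u+25)))
E
```

```text
clock: 10.65
eef_pos: [467.8, -229.0, 112.8]
eef_rot: [-3.142, 0.0, 1.332]
wrist_force: [0.2, -0.3, -1.5]
finger_gap: 32.7
finger_force: 40.0
[ 467.79113268 -228.9749344   112.82310365] [-3.14155551e+00  3.80626393e-06  1.33171382e+00]
(array([317.36893204, 278.        ]), array([313, 273,  10,  11, 103], dtype=int32), array([ 467.64147423, -229.82397026,   68.42310365]))
308 192
cols from 284
134 9999999999646889999999999999999998843356999999999
135 9999999999646889999999999999999998843356999999999
136 9999999999646888888888888888888888843389999999999
137 9999999999646888888888888888888888843389999999999
138 9999999999646888888888888888888888843389999999999
139 9999999999646888888888888888888888843379999999999
140 9999999999546888888888888888888888843369999999999
141 9999999999646888888888888888888888843359999999999
142 9999999999645888888888888888888888843369999999999
143 9999999999745888888888888888888888843369999999999
144 9999999999745888888888888888888888853357999999999
145 9999999999745777777777777777777777743356999999999
146 9999999999743444444444444444444444443356999999999
1
[... 3456 characters left out ...]
11 388888888898OOOOOOOOOOOOOOOOOOOOOOOOOO55888888887
212 388888888888OOOOOOOOOOOOOOOOOOOOOOOOOO55888888887
213 388888888888OOOOOOOOOOOOOOOOOOOOOOOOOO88888888887
214 388888888888OOOOOOOOOOOOOOOOOOOOOOOOOO98888888887
215 388888888888OOOOOOOOOOOOOOOOOOOOOOOOOO98888888887
216 388888888887OOOOOOOOOOOOOOOOOOOOOOOOOO88888888887
217 278888888887OOOOOOOOOOOOOOOOOOOOOOOOOO68888888887
218 278888888887OOOOOOOOOOOOOOOOOOOOOOOOOO58888888886
219 278888888887OOOOOOOOOOOOOOOOOOOOOOOOOO58888888885
220 278888888887OOOOOOOOOOOOOOOOOOOOOOOOOO58888888885
221 278888888887OOOOOOOOOOOOOOOOOOOOOOOOOO56888888885
222 258888888887OOOOOOOOOOOOOOOOOOOOOOOOOO55888888885
223 248888888887OOOO99888888888888889OOOOO55888888885
```

```bash
python3 - <<'E'
from m import *
w,p=load('wrist7.png'); y=1.3317;T=np.array([[np.cos(y),np.sin(y)],[np.sin(y),-np.cos(y)]])
c=at(p,(308.1,191.6),14.5)[:2]; nb=at(p,(308.4,164.6),25.5)[:2]
print(c,nb,T@(nb-c))
for tz in (112,112.8): 
    h=held('wrist7.png',tz)[2][:2]; print(h,'move',T@(c-h))
print('tcp',T@(c-manip.read_state()['eef_pos'][:2]))
print('rel nominal',T@(c-np.array([470.83,-187.89])))
E
```

```text
[ 471.13068489 -188.61533417] [ 476.26744147 -170.02369927] [19.27925833  0.58766867]
[ 467.55928923 -230.15787279] move [41.20654733 -6.36850366]
[ 467.63916738 -229.83334255] move [40.87233208 -6.36925267]
tcp [40.01295005 -6.41314735]
rel nominal [-0.63349052  0.46390821]
```

```bash
python3 -m creep '[[-0.7,[2,-0.3,0],0],[-0.7,[4.08,-0.62,0],0],[-0.7,[4.08,-0.62,0.5],0],[-0.7,[4.08,-0.62,1.5],0],[-0.7,[4.08,-0.62,2.5],0],[-0.7,[4.08,-0.62,3.2],0],[-0.7,[4.08,-0.62,3.2],0],[-0.7,[4.08,-0.62,3.2],0]]'
python3 -m creep '[[-0.7,[0,0,0.1],0],[-0.7,[0,0,0.2],0],[-0.7,[0,0,0.3],0],[-0.7,[0,0,0.4],0],[-0.7,[0,0,0.4],0]]'
python3 -m creep '[[-0.7,[0,0,0.05],0],[-0.7,[0,0,0.1],0],[-0.7,[0,0,0.1],0],[-0.7,[0,0,0.1],0]]'
```

```text
clock: 11.5
eef_pos: [471.4, -187.8, 80.6]
eef_rot: [-3.141, -0.0, 1.331]
wrist_force: [-0.1, -0.3, -0.6]
finger_gap: 32.6
finger_force: 40.0
clock: 12.0
eef_pos: [471.4, -187.4, 76.6]
eef_rot: [-3.141, -0.0, 1.332]
wrist_force: [-0.6, 1.3, -0.8]
finger_gap: 32.7
finger_force: 40.0
clock: 12.4
eef_pos: [471.5, -187.4, 75.8]
eef_rot: [3.141, -0.0, 1.332]
wrist_force: [-0.4, 1.6, -0.0]
finger_gap: 32.6
finger_force: 40.0
```

```bash
python3 -m creep '[[-0.7,[0.02,0,0.05],0],[-0.7,[0.02,0,0.1],0],[-0.7,[0.02,0,0.15],0],[-0.7,[0.02,0,0.15],0],[-0.7,[0.02,0,0.15],0]]'
python3 -m creep '[[-0.7,[0,0,0.05],0],[-0.7,[0,0,0.1],0],[-0.7,[0,0,0.1],0],[-0.7,[0,0,0.1],0]]'
```

```text
clock: 12.9
eef_pos: [471.5, -187.3, 74.2]
eef_rot: [-3.142, -0.0, 1.332]
wrist_force: [0.0, 1.8, -0.2]
finger_gap: 32.6
finger_force: 40.0
clock: 13.3
eef_pos: [471.6, -187.3, 73.4]
eef_rot: [3.141, -0.0, 1.332]
wrist_force: [0.5, 3.8, 5.1]
finger_gap: 32.6
finger_force: 40.0
```

```bash
python3 -m creep '[[-0.7,[0.04,0,0.05],0],[-0.7,[0.04,0,0.1],0],[-0.7,[0.04,0,0.1],0],[-0.7,[0.04,0,0.1],0]]'
python3 -m creep '[[-0.7,[0,0,0.05],0],[-0.7,[0,0,0.07],0],[-0.7,[0,0,0.07],0],[-0.7,[0,0,0.07],0]]'
```

```text
clock: 13.7
eef_pos: [471.8, -187.2, 72.7]
eef_rot: [3.141, 0.0, 1.332]
wrist_force: [-0.9, 2.1, 6.8]
finger_gap: 32.5
finger_force: 40.0
clock: 14.1
eef_pos: [471.9, -187.2, 72.4]
eef_rot: [3.14, 0.001, 1.332]
wrist_force: [-2.3, 3.0, 12.8]
finger_gap: 32.6
finger_force: 40.0
```

```bash
python3 -m creep '[[-0.7,[0.03,-0.03,0],0],[-0.7,[0.03,-0.03,0],0],[-0.7,[0.03,-0.03,0],0],[-0.7,[0.03,-0.03,0],0]]'
python3 -c "
from h import *
s=manip.read_state();print(s['eef_pos'],s['wrist_force'],s['moment'])"
```

```text
clock: 14.5
eef_pos: [471.8, -187.1, 72.4]
eef_rot: [3.14, 0.001, 1.332]
wrist_force: [-0.5, 0.9, 11.4]
finger_gap: 32.3
finger_force: 40.0
[ 471.82440974 -187.08495531   72.39251601] [-0.51614517  0.85955227 11.37390267] [ 0.26049009  0.30558793 -0.02005126]
```

```bash
python3 -m creep '[[-0.7,[0,0,0.03],0],[-0.7,[0,0,0.03],0],[-0.7,[0,0,0.03],0]]'
python3 -m creep '[[-0.7,[0,0,0.03],0],[-0.7,[0,0,0.03],0],[-0.7,[0,0,0.03],0]]'
```

```text
clock: 14.8
eef_pos: [471.9, -187.1, 72.3]
eef_rot: [3.14, 0.001, 1.332]
wrist_force: [-2.7, 1.1, 13.4]
finger_gap: 32.9
finger_force: 40.0
clock: 15.1
eef_pos: [471.5, -187.0, 71.2]
eef_rot: [3.141, 0.001, 1.332]
wrist_force: [-0.1, -0.1, 5.1]
finger_gap: 32.5
finger_force: 40.0
```

```bash
python3 -m creep '[[-0.7,[0,0,0.03],0],[-0.7,[0,0,0.03],0],[-0.7,[0,0,0.03],0]]'
python3 -m creep '[[-0.7,[0,0,0.03],0],[-0.7,[0,0,0.03],0],[-0.7,[0,0,0.03],0]]'
```

```text
clock: 15.4
eef_pos: [471.1, -186.5, 70.1]
eef_rot: [-3.141, -0.0, 1.332]
wrist_force: [2.4, 0.0, -5.2]
finger_gap: 32.7
finger_force: 40.0
clock: 15.7
eef_pos: [471.2, -186.5, 70.1]
eef_rot: [-3.141, -0.0, 1.332]
wrist_force: [1.9, -0.5, -4.7]
finger_gap: 32.9
finger_force: 40.0
```

```bash
python3 -m creep '[[-0.7,[0,0,0.03],0],[-0.7,[0,0,0.06],0],[-0.7,[0,0,0.06],0],[-0.7,[0,0,0.06],0]]'
python3 -m creep '[[-0.7,[0,0,0.03],0],[-0.7,[0,0,0.03],0],[-0.7,[0,0,0.03],0]]'
```

```text
clock: 16.1
eef_pos: [471.3, -186.6, 69.9]
eef_rot: [-3.142, -0.0, 1.332]
wrist_force: [-1.7, 0.3, 2.4]
finger_gap: 32.5
finger_force: 40.0
clock: 16.4
eef_pos: [471.4, -186.6, 69.9]
eef_rot: [3.142, 0.0, 1.332]
wrist_force: [-4.0, 1.9, 7.3]
finger_gap: 32.7
finger_force: 40.0
```

```bash
python3 -m creep '[[-0.7,[0,0,-0.05],0],[-0.7,[0,0,-0.05],0],[-0.7,[0,0,-0.05],0],[-0.7,[0,0,-0.05],0],[-0.7,[0,0,-0.05],0],[-0.7,[0,0,-0.05],0]]' 4
python3 -m creep '[[-0.7,[0,0,-0.3],0],[-0.7,[0,0,-0.8],0],[-0.7,[0,0,-1.8],0],[-0.7,[0,0,-3.5],0],[-0.7,[0,0,-5.5],0],[-0.7,[0,0,-7],0],[-0.7,[0,0,-7],0],[-0.7,[0,0,-7],0]]'
```

```text
clock: 17.0
eef_pos: [471.4, -186.6, 70.0]
eef_rot: [3.141, 0.0, 1.332]
wrist_force: [0.2, -0.1, 2.3]
finger_gap: 36.6
finger_force: 4.0
clock: 17.8
eef_pos: [471.3, -186.5, 140.0]
eef_rot: [3.141, 0.0, 1.332]
wrist_force: [-0.6, -1.0, -1.2]
finger_gap: 36.9
finger_force: 4.0
```

```bash
python3 -m creep '[[-0.7,[-2,0,0],0],[-0.7,[-4,0,0],0],[-0.7,[-5,0,0],0],[-0.7,[-5,0,0],0],[-0.7,[-5,0,0],0]]'
python3 - <<'E'
from m import *
s=manip.read_state();print(s['eef_pos']);snap('wrist','wrist8.png')
w,p=load('wrist8.png');hsv=cv2.cvtColor(w,cv2.COLOR_BGR2HSV);H,S,V=hsv[...,0],hsv[...,1],hsv[...,2]
m=((H<5)|(H>172))&(S>120)&(V>60)
k=cv2.connectedComponentsWithStats(m.astype(np.uint8)); y=1.332;T=np.array([[np.cos(y),np.sin(y)],[np.sin(y),-np.cos(y)]]);P=[]
for i in range(1,k[0]):
    if k[2][i][4]>20: print(k[2][i],k[3][i],at(p,k[3][i],25.5)); P.append(at(p,k[3][i],25.5))
def ch(y,x):
    if S[y,x]>90 and V[y,x]>50:
        h=H[y,x]; return 'R' if h<5 or h>172 else 'O' if h<25 else 'G' if 38<h<90 else 'B'
    return '0123456789'[min(9,int(V[y,x])*10//256)]
u,v=proj(p,(471.3,-188.3,18)).round().astype(int)
for r in range(v-42,v+18): print(r,''.join(ch(r,x) for x in range(u-22,u+23)))
print('jaw region',u)
for r in range(255,310): print(r,''.join(ch(r,x) for x in range(285,352)))
E
```

```text
clock: 18.3
eef_pos: [459.4, -234.7, 139.5]
eef_rot: [-3.141, -0.0, 1.331]
wrist_force: [-0.6, 0.0, -0.0]
finger_gap: 36.2
finger_force: 4.0
[ 459.41581789 -234.68383973  139.49002667]
[315 146   8   9  64] [318.0625   149.953125] [ 475.63473604 -169.97484372   25.5       ]
[314 173   8   9  67] [317.65671642 176.88059701] [ 470.90686142 -188.16973489   25.5       ]
134 998888889943333333333333333333333334698888889
135 998888888965455555444444455554444445898888889
136 998888888988888998656888888985568888988888889
137 998888888898899997888988899966889999888888889
138 998888888897555554555555455544555799988888889
139 998888888895455555555555555555555466888888889
140 998888888995677777777777777777777455988888889
141 998888888996688887788877777777787356888888889
142 998888888995688777778777777777777488988888889
143 998888888994678788888777787777777499888888899
144 998888888895678788777777888777777489888888889
145 998888888996678864445555554457777368888888899
146 9988888888856788634RRRRRRRR347777459988888899
147 9988888889856777634RRRRRRRR347777459988888899
148 9988888888856878634RRRRRRRR
[... 5543 characters left out ...]
1121111221111111221121111111112222211365554555543444
301 4434555545556211111111111111111221121111111122222211376555555543344
302 4434555544556211111111111111111122111111111122222221486554555543344
303 4334555545456311111111111111111112111111111111222211376554555543344
304 4334555545556311111111111111111212111111111112222221376555555543344
305 4334555555556311111111111111121111111111111111222222376555555543344
306 4334555555556311111222221111211111111111211111122222376555555543344
307 4334555555568311111222221111111111111112221111122221386555555543344
308 4334555555678311111222221111111111111112221111222221376555555543344
309 4334555556554211111111221111111111111112221111222221255555555543344
```

The new switch sits flush (stem row 177 against the neighbour's 150, pitch about 18.8 mm), and the tongs hang straight. Next I return them to the stand.

```bash
python3 -m creep '[[-0.7,[3,0.1,-1],0],[-0.7,[7,0.2,-1],-0.6],[-0.7,[11.5,0.3,-1],-1.2],[-0.7,[16,0.4,-1],-1.8],[-0.7,[20.5,0.5,-1],-2.4],[-0.7,[25,0.6,-1],-3],[-0.7,[29.5,0.7,-1],-3.6],[-0.7,[34,0.8,-1],-4.2],[-0.7,[38.5,0.9,-1],-4.9],[-0.7,[43,1,-1],-4.94],[-0.7,[46,1.1,-1],-4.94],[-0.7,[47.2,1.11,-1],-4.94]]' 8
python3 -m creep '[[-0.7,[0,0,0],0],[-0.7,[0,0,0],0],[-0.7,[0,0,0],0]]'
python3 - <<'E'
from m import *
s=manip.read_state();e=s['eef_pos'];y=s['eef_rot'][2];T=np.array([[np.cos(y),np.sin(y)],[np.sin(y),-np.cos(y)]])
print(e,s['eef_rot'],'to go',T@(np.array([581.9,221.5])-e[:2]),np.degrees(1.763-y))
snap('wrist','wrist9.png')
E
```

```text
clock: 19.55
eef_pos: [581.7, 224.0, 149.5]
eef_rot: [-3.141, -0.0, 1.766]
wrist_force: [0.4, -0.6, -0.9]
finger_gap: 33.7
finger_force: 8.0
clock: 19.85
eef_pos: [582.0, 219.6, 150.1]
eef_rot: [-3.141, 0.0, 1.762]
wrist_force: [-0.1, -0.1, -1.0]
finger_gap: 33.1
finger_force: 8.0
[582.0005841  219.55388796 150.08395766] [-3.14149832e+00  1.49268578e-04  1.76154890e+00] to go [1.92988365 0.27021902] 0.08314189303925806
```

```bash
python3 -m creep '[[-0.7,[0.19,0.02,1],0],[-0.7,[0.19,0.02,3],0],[-0.7,[0.19,0.02,5],0],[-0.7,[0.19,0.02,6.5],0],[-0.7,[0.19,0.02,6.5],0],[-0.7,[0.19,0.02,6.5],0],[-0.7,[0.19,0.02,6.5],0]]'
python3 -m creep '[[-0.7,[0,0,0.4],0],[-0.7,[0,0,0.8],0],[-0.7,[0,0,1.2],0],[-0.7,[0,0,1.2],0],[-0.7,[0,0,1.2],0]]'
```

```text
clock: 20.6
eef_pos: [582.4, 222.8, 86.0]
eef_rot: [3.14, -0.0, 1.763]
wrist_force: [-0.4, 0.3, -1.7]
finger_gap: 33.0
finger_force: 8.0
clock: 21.1
eef_pos: [581.9, 222.7, 72.8]
eef_rot: [-3.141, 0.0, 1.763]
wrist_force: [0.3, 0.5, -0.3]
finger_gap: 33.4
finger_force: 8.0
```

```bash
python3 -m creep '[[-0.7,[-0.08,0,0.3],0],[-0.7,[-0.08,0,0.7],0],[-0.7,[-0.08,0,1.1],0],[-0.7,[-0.08,0,1.4],0],[-0.7,[-0.08,0,1.4],0],[-0.7,[-0.08,0,1.4],0]]'
python3 -m creep '[[-0.7,[0,0,0.05],0],[-0.7,[0,0,0.1],0],[-0.7,[0,0,0.15],0],[-0.7,[0,0,0.15],0]]'
```

```text
clock: 21.7
eef_pos: [582.1, 221.9, 58.9]
eef_rot: [-3.142, -0.0, 1.763]
wrist_force: [0.2, 0.4, 0.1]
finger_gap: 33.2
finger_force: 8.0
clock: 22.1
eef_pos: [582.1, 221.9, 57.4]
eef_rot: [-3.142, -0.0, 1.763]
wrist_force: [0.1, -0.1, -0.9]
finger_gap: 33.2
finger_force: 8.0
```

```bash
python3 -m creep '[[-0.7,[0,0,0.05],0],[-0.7,[0,0,0.05],0],[-0.7,[0,0,0.05],0]]';python3 -m creep '[[-0.7,[0,0,0.05],0],[-0.7,[0,0,0.05],0],[-0.7,[0,0,0.05],0]]'
```

```text
clock: 22.4
eef_pos: [582.2, 221.9, 57.1]
eef_rot: [3.141, -0.0, 1.763]
wrist_force: [0.2, -0.4, 2.5]
finger_gap: 33.4
finger_force: 8.0
clock: 22.7
eef_pos: [582.3, 222.0, 57.1]
eef_rot: [3.141, -0.0, 1.763]
wrist_force: [-1.6, -1.2, 6.4]
finger_gap: 33.2
finger_force: 8.0
```

```bash
python3 -m creep '[[-0.7,[0,0,-0.05],0],[-0.7,[0,0,-0.05],0],[-0.7,[0,0,-0.05],0]]' 3; python3 -m creep '[[-0.1,[0,0,0],0],[0.2,[0,0,0],0],[0.6,[0,0,0],0],[1,[0,0,0],0],[1,[0,0,0],0],[1,[0,0,0],0],[1,[0,0,0],0]]'
python3 -m creep '[[1,[0,0,-2],0],[1,[0,0,-5],0],[1,[0,0,-9],0],[1,[0,0,-13],0],[1,[0,0,-16.5],0],[1,[0,0,-16.5],0],[1,[0,0,-16.5],0],[1,[0,0,-16.5],0]]'
python3 - <<'E'
from m import *
s=manip.read_state();print(s['eef_pos'],s['eef_rot']);snap('wrist','wrist10.png')
# compare with the initial stand picture taken from the same pose
A,pa=load('wrist2.png');B,pb=load('wrist10.png')
for n,w,p in (('before',A,pa),('after',B,pb)):
    g=w[200:250,285:350]; hsv=cv2.cvtColor(g,cv2.COLOR_BGR2HSV); m=((hsv[...,1]<50)&(hsv[...,2]>175)).astype(np.uint8)
    k=cv2.connectedComponentsWithStats(m);i=1+np.argmax(k[2][1:,4]); c=k[3][i]+[285,200]; print(n,k[2][i],c,at(p,c,92))
E
```

```text
clock: 23.0
eef_pos: [582.2, 222.0, 57.1]
eef_rot: [3.141, -0.0, 1.763]
wrist_force: [-0.9, -0.2, 4.2]
finger_gap: 36.8
finger_force: 3.0
clock: 23.7
eef_pos: [582.1, 221.9, 56.9]
eef_rot: [3.142, 0.0, 1.763]
wrist_force: [-0.3, 0.7, -1.2]
finger_gap: 86.9
finger_force: 0.0
clock: 24.5
eef_pos: [581.6, 221.8, 220.5]
eef_rot: [-3.139, 0.0, 1.763]
wrist_force: [-0.3, -0.2, 0.3]
finger_gap: 94.0
finger_force: 0.0
[581.62426256 221.76884301 220.45777157] [-3.13935644e+00  2.64600534e-04  1.76280088e+00]
before [ 18  23  29  19 471] [317.51380042 232.78131635] [581.69314376 221.32423779  92.        ]
after [ 19  27  29  19 480] [318.35416667 236.60416667] [582.27304627 220.95220825  92.        ]
```

The tongs stand where they were, within about 1 mm, and upright. The robot is clear, so I hand in.

```bash
python3 -m creep '[[1,[0,0,0],0],[1,[0,0,0],0],[1,[0,0,0],0]]'; python3 -c "
from cell import manip
print(manip.sign_off())"
```

```text
clock: 24.85
eef_pos: [582.0, 221.9, 221.5]
eef_rot: [-3.141, 0.0, 1.763]
wrist_force: [-0.6, 0.7, 0.4]
finger_gap: 93.9
finger_force: 0.0
the job is handed in; nothing more can be done
None
```

The red-stemmed switch clicked home and sits flush beside its neighbour (highest push read about 14 N), the tongs are back upright in their stand, and the job was handed in at about 25 s; no verdict was returned.

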